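# Free a seized digestion vessel from a dry-block heater

### The arm

A 6-joint arm with a two-finger parallel gripper is mounted at the origin on a cart in front of the work surface, level with it; the furniture and walls round the work are solid. World frame = base frame: x ahead of the robot, y to its left, z up, the work surface at z = 0. Lengths are in m, angles in rad, forces in N, time in s.
With the tool pointing down it reaches from about 0.35 to 0.875 m from the base axis. Payload 4.2 kg.
Tool frame: the origin (TCP) lies midway between the tips of the shut fingers; the grasp point (between the pads) lies 19 mm behind it; z points along the fingers, y is the line along which they close (so a half turn about z gives the same grasp; the last joint's range is limited). The gripper opens to 87 mm and grips with 3 to 60 N. Pads are 19 mm wide; open, the fingers measure 117 mm over their backs; the gripper's body (75 mm by 190 mm) begins 51 mm behind the grasp point.
Start: joints at [1.495, 0.385, 0.008, 0, -1.194, -0.259], TCP at [0.205, 0.59, 0.223] pointing down, gripper open.
Joint ranges: [-3.14, 3.14], [-1.21, 2.06], [-1.07, 1.41], [-3.16, 2.05], [-2.99, -0.16], [-3.1, 3.1]. Speed limits (rad/s): [2.79, 2.79, 3.14, 3.14, 3.14, 3.14].

### API

Orientations are given as a unit quaternion [x, y, z, w].
In Python, from station import state, grab_frame, camera_params, hand_in gives the robot as it stands. The module is installed in compiled form; this text tells all that it offers.
- The arm moves only by the tool servo_tool, never from a script. Its argument "motion" is a list of rows, each a list of 5 numbers: the shift along the world's x, y, z each as a share of 12 cm, from -1 to 1, then the turn about the world's z as a share of pi rad, from -1 to 1, then the opening, from -1 (shut) to 1 (fully open). In form: [[x, y, z, twist, fingers], ...]. A call has 1 to 12 rows; each row shifts and turns the commanded pose from where the row before left it; what a row does not reach is not made up. A row lasts 1/10 s, in which the tool goes at most 50 mm and 8.59 degrees, less where a joint would pass 70% of its speed; a pose out of reach is approached as far as the arm can. A call with a number of a shift or a turn outside -1 to 1 is refused whole. A call with a gripper value outside its range is refused whole. The fingers move at their own pace and stop on an object; "squeeze" is the grip in N (left out, the last holds). Time passes only in rows, so rows that do not move let the fingers close. It gives the time, the measured TCP pose, the force, the opening and the grip force at its end, in the units of the state.
- state(): the state, without advancing time (a new reading comes with each control period).
- grab_frame(name): name is "scene" or "top"; returns the picture (400x640x3 uint8, red, green, blue); there is no depth.
- camera_params(name): a dict with "fx", "fy", "cx", "cy" (pixels), "k1" (the pictures are not rectified: a ray, as slopes to the right and down, at radius r is drawn at 1 + k1 r^2 times it, then the intrinsics apply), "R" (3x3) and "t" (3): a world point X has camera coordinates R X + t. Camera axes: x right, y down, z forward; pixel columns grow to the right and rows downward; lengths in m; the calibration is good to about 2 mm. A picture is of the moment at which its call begins. camera_params takes no time and is no camera call.
- hand_in(): hands the job in; it is judged then, once.
The state is a dict: "t": time; "joint_pos": joint angles; "qvel": joint speeds; "joint_efforts": joint torques, N m; "tool_pos": TCP position; "orientation": TCP orientation; "ft_force": force on the tool from outside, world axes, zero at the start; "wrist_torque": the same for the moment, N m; "gripper_width": opening from 0.0 (shut) to 1.0 (fully open); "gripper_force": force on a finger pad.
Only numpy, scipy, OpenCV 4.12 (cv2) and the standard library are available. Lean on these libraries where they do the work, as an engineer would, in place of code of your own. Each camera call takes 0.05 s, during which the arm holds its last target. There are 200 camera calls.

### The job

The steel vessel with the blue winged cap has seized in the block of the bench heater: work it loose by twisting it back and forth by its cap while pulling gently up (out of sight, it can rise only close to either end of its turn, so feel for the end), then stand it upright on the round cork mat and let go. Do not pull the heavy block up out of the heater, do not drag the heater round, and leave the tube rack and the timer alone.

Things in the scene. Friction and masses are not known exactly. Their poses are not given: they have to be found in the camera images.
- vessel: Seized steel vessel with a blue winged cap, 0.2 kg. Origin: centre of its foot, z up its axis. Cylinder 26 mm in diameter to 50 mm above the foot, flange 54 mm in diameter at 50-55 mm, neck 25 mm in diameter to 75 mm, then the cap: a bar 56 mm long (vessel's x), 14 mm thick (its y), 75-101 mm above the foot. It starts 48 mm deep in the block's bore, flange 2 mm above the block.
- vessel_wing (a point): Middle of the vessel's blue cap bar, on the axis, 88 mm above the foot: the place to grip, from above, fingers closing across the 14 mm thickness.
- heater_center (a point): Point on the heater's underside below the bore, 3 mm above the bench. White housing 150 mm (its x) by 126 mm, walls' top 58 mm above this point; the aluminium block in it is 106 x 82 mm, its top 87 mm above this point. z up.
- block (a joint): How far the block (about 1.3 kg, held down by its weight only, so a pull of 12 to 14 N on the vessel, besides the vessel's own weight, raises it) has been lifted out of the heater, m; 0 is seated. More than 6 mm is a failure.
- heater (a joint): Turn of the heater on its rubber feet about the bore's vertical axis, rad, 0 at the start, + anticlockwise from above; more than 0.10 rad either way is a failure. It gives way at about 1 N m, which the vessel's hidden stops can pass on. Paused between small turns, the wrist feels under 0.2 N m about z while the vessel turns freely and over 0.3 against a stop.
- cork_mat: Round cork mat fixed to the bench, 110 mm in diameter, 8 mm thick. Origin: centre of its underside, on the bench.
- tube_rack: Bystander: yellow rack of micro tubes, 64 x 110 x 39 mm; origin under its centre.
- timer: Bystander: white bench timer, 58 x 64 x 18 mm; origin under its centre.
- vessel_key (a point): Small key on the vessel's +x side (a twin on the -x side), 33-37 mm above the foot, out to 21 mm from the axis. Unseen in the bore, two hard stops leave it 1.4 rad of turn; a lip between them holds it down (2.5 mm of rise) except in the last 0.2 rad before either stop. Where it starts differs each time: 0.25-1.15 rad from either stop. Stops and lip end at 10 mm of rise.
- bore_mouth (a point): Centre of the bore's mouth (48 mm wide) in the block's top; z up. Dry friction in the bore holds the vessel until it is about 25 mm up: 20-30 N against a straight pull, 0.2-0.4 N m against a twist while it moves (at rest less is felt). Only while it is being turned does a pull of 5-8 N make it creep up, some 3-7 mm per radian turned.
Not all that is in view belongs to the job. Of the things shaped like the vessel, the steel one is meant.

How it is judged:
By the outcome, as a careful person would: the job done as asked, in the order asked, and still so for the second after the job is handed in, with the robot touching nothing.
It also fails if it takes over 64 s, if anything falls off the work surface, if the arm or the gripper's body presses on something with over 40 N, if the wrist force passes 120 N, or if a joint passes its speed limit or range.

## Working session

There is one attempt and no reset: what is moved stays moved. The work goes in short steps, Python scripts to look and compute and a tool call to move; the robot and the scene stay as the last step left them, time stands still between calls to the robot, and variables do not carry over. Pictures are saved under pics/ and viewed, at most 10 in all, crops included, and the job is handed in when it is done.

Besides the shell and the picture viewer there is one more tool, called after "Call:" in YAML: its name, and indented under it one key for each argument. servo_tool: Moves the arm, as the interface text tells. Its arguments: {"type":"object","properties":{"motion":{"type":"array","items":{"type":"array","items":{"type":"number","minimum":-1,"maximum":1}}},"squeeze":{"type":"number"}},"required":["motion"]}

```bash
mkdir -p pics; python3 - <<'E'
from station import *
import cv2
for n in("scene","top"):
    f=grab_frame(n); cv2.imwrite(f"pics/{n}0.png",f[:,:,::-1]); p=camera_params(n); print(n,p)
s=state(); print({k:s[k] for k in("t","tool_pos","orientation","ft_force","wrist_torque","gripper_width")})
E
```

```text
scene {'fx': 480.1902003852866, 'fy': 480.1902003852866, 'cx': 324.1355562574995, 'cy': 196.0536738987258, 'k1': -0.1212309147532653, 'R': array([[ 0.51931249, -0.85430404, -0.02188938],
       [-0.39617386, -0.21797193, -0.89192741],
       [ 0.75720592,  0.47186105, -0.45164848]]), 't': array([-0.33612949,  0.30942667,  0.98626929])}
top {'fx': 494.33020987255026, 'fy': 494.33020987255026, 'cx': 314.95126710880305, 'cy': 194.9396724933203, 'k1': -0.12942234398119043, 'R': array([[ 0.02008149, -0.9997841 ,  0.00533716],
       [-0.98428485, -0.02070635, -0.17536985],
       [ 0.1754425 , -0.0017316 , -0.98448816]]), 't': array([-0.11162702,  0.54441886,  1.33026858])}
{'t': 0.1, 'tool_pos': array([0.20517754, 0.5897882 , 0.22157455]), 'orientation': array([ 9.86007032e-01, -1.66700824e-01, -1.21536991e-04,  9.76589071e-04]), 'ft_force': array([-0.84447046, -0.53373176, -1.08332624]), 'wrist_torque': array([0.0051685 , 0.02264859, 0.02623169]), 'gripper_width': 0.9957355804090913}
```

View pics/scene0.png

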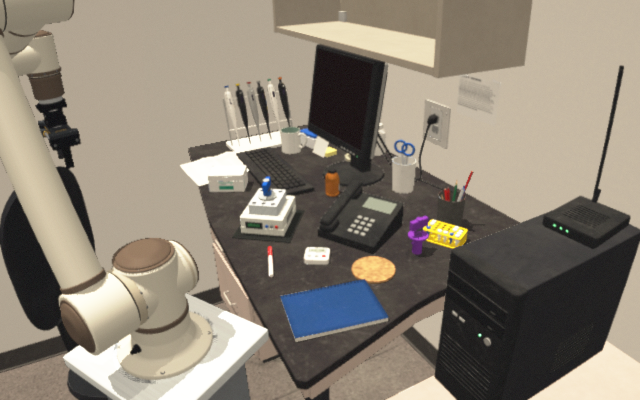

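View pics/top0.png

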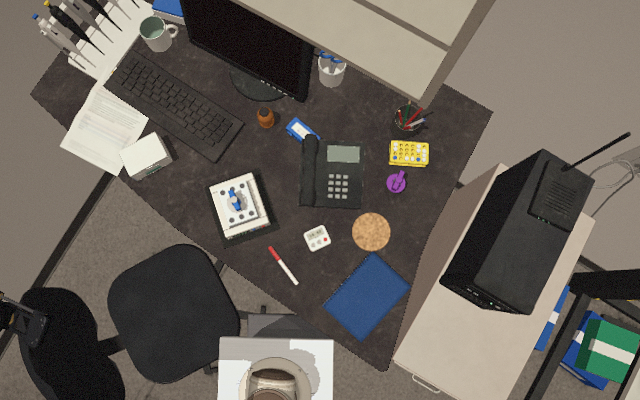

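The scene view shows the heater at about (268,212) with the blue cap at (267,187) and the cork at (374,269). The top view has the cap at (237,199) and the cork at (371,232). Next I measure both.

```bash
cat > h.py <<'E'
from station import *
import cv2, numpy as np
from scipy.optimize import brentq
def ray(n,uv):
    p=camera_params(n); d=np.array([(uv[0]-p["cx"])/p["fx"],(uv[1]-p["cy"])/p["fy"]])
    rd=np.hypot(*d); r=brentq(lambda r:r*(1+p["k1"]*r*r)-rd,0,1.2); d=d*(r/rd if rd else 1)
    R=p["R"]; return -R.T@p["t"], R.T@np.array([d[0],d[1],1])
def plane(n,uv,z):
    o,d=ray(n,uv); return o+d*(z-o[2])/d[2]
def tri(a,b):
    (o,d),(q,e)=ray("scene",a),ray("top",b)
    s=np.linalg.lstsq(np.c_[d,-e],q-o,rcond=None)[0]; P,Q=o+d*s[0],q+e*s[1]
    return (P+Q)/2, np.linalg.norm(P-Q)
def mask(img,lo,hi,box):
    m=cv2.inRange(cv2.cvtColor(img,cv2.COLOR_RGB2HSV),lo,hi); k=np.zeros_like(m)
    x0,y0,x1,y1=box; k[y0:y1,x0:x1]=m[y0:y1,x0:x1]; return k
def blob(m):
    c=max(cv2.findContours(m,cv2.RETR_EXTERNAL,cv2.CHAIN_APPROX_NONE)[0],key=cv2.contourArea)
    return c, cv2.moments(c)
def cen(M): return np.array([M["m10"]/M["m00"],M["m01"]/M["m00"]])
E
python3 - <<'E'
from h import *
s=cv2.imread("pics/scene0.png")[:,:,::-1].copy(); t=cv2.imread("pics/top0.png")[:,:,::-1].copy()
B=((100,110,60),(125,255,255)); O=((5,60,100),(22,255,255))
ms,mt=mask(s,*B,(250,170,285,205)),mask(t,*B,(215,175,260,225))
cs,Ms=blob(ms); ct,Mt=blob(mt)
print("cap",Ms["m00"],Mt["m00"],cen(Ms),cen(Mt),tri(cen(Ms),cen(Mt)))
print(cv2.boundingRect(cs),cv2.boundingRect(ct),cv2.minAreaRect(ct))
ks,kt=mask(s,*O,(345,250,405,290)),mask(t,*O,(345,205,400,260))
a,b=[cv2.fitEllipse(blob(k)[0]) for k in(ks,kt)]
print("cork",a,b,tri(a[0],b[0]),plane("top",b[0],.008),plane("scene",a[0],.008))
c1=cv2.resize(s[160:245,230:310],None,fx=5,fy=5,interpolation=cv2.INTER_CUBIC)
c2=cv2.resize(t[165:250,200:280],None,fx=5,fy=5,interpolation=cv2.INTER_CUBIC)
cv2.imwrite("pics/crop.png",np.hstack([c1,c2])[:,:,::-1])
E
```

```text
cap 81.5 35.5 [266.03067485 186.75869121] [236.77464789 205.32394366] (array([0.50148128, 0.10265161, 0.12847445]), np.float64(0.003541467064156301))
(261, 176, 10, 20) (232, 201, 9, 10) ((237.2069091796875, 205.51722717285156), (8.541985511779785, 7.799204349517822), 68.19859313964844)
cork ((373.08221435546875, 268.8243103027344), (27.227996826171875, 44.75548553466797), 93.37708282470703) ((370.8799743652344, 231.4698486328125), (38.06664276123047, 38.6307258605957), 141.3491973876953) (array([ 0.45221619, -0.26229814,  0.00490339]), np.float64(0.0008239977951863416)) [ 0.45167178 -0.26158094  0.008     ] [ 0.44856917 -0.26445289  0.008     ]
```

View pics/crop.png

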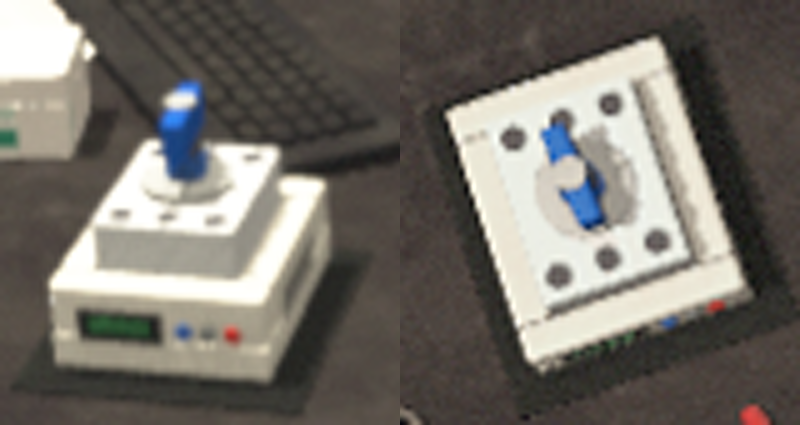

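The crops show the cap bar with a grey disc on its top: scene about (266,180), top about (234.5,199.5). The block's six holes are centred on top px (236.8,202.8). I fit the axis and the bar direction from these.

```bash
python3 - <<'E'
from h import *
s=cv2.imread("pics/scene0.png")[:,:,::-1].copy(); t=cv2.imread("pics/top0.png")[:,:,::-1].copy()
print("disc tri",tri((266,180),(234.5,199.4)), plane("top",(234.5,199.4),.144),plane("scene",(266,180),.144))
print("holes",plane("top",(236.85-.5,202.85-.5),.09))
hs=[plane("top",(200+a/5-.5,165+b/5-.5),.09) for a,b in((513,138),(610,104),(656,240),(558,275))]
print(np.round(hs,4))
for vmin in (60,130,170):
    m=mask(t,(100,110,vmin),(125,255,255),(222,180,250,220)); ys,xs=np.nonzero(m)
    P=np.array([plane("top",(x,y),.143)[:2] for x,y in zip(xs,ys)])
    u,S,v=np.linalg.svd(P-P.mean(0)); q=(P-P.mean(0))@v[0]; w=(P-P.mean(0))@v[1]
    print(vmin,len(P),P.mean(0),"ang",np.degrees(np.arctan2(v[0][1],v[0][0])),P.mean(0)+v[0]*(q.max()+q.min())/2,np.ptp(q),np.ptp(w))
E
```

```text
disc tri (array([0.51350763, 0.10833207, 0.14348346]), np.float64(1.4876546475695861e-05)) [0.51341755 0.10825344 0.144     ] [0.51264006 0.10760778 0.144     ]
holes [0.51437713 0.11166305 0.09      ]
[[ 0.5463 -0.0654  0.09  ]
 [ 0.5661 -0.1176  0.09  ]
 [ 0.4921 -0.1436  0.09  ]
 [ 0.4721 -0.0914  0.09  ]]
60 78 [0.51020268 0.10767391] ang -153.3652427626351 [0.51258492 0.10886866] 0.056986527003418226 0.019921679266751403
130 68 [0.51198399 0.10940006] ang -155.19204405971666 [0.51327522 0.10999691] 0.05477274122666066 0.014350047025584052
170 56 [0.51237891 0.11024774] ang -155.21967676274255 [0.51348832 0.1107599 ] 0.05164497312122848 0.011541058090418381
```

Call:
servo_tool:
  motion:
    - [0.16,-0.25,0,-0.047,1]
    - [0.16,-0.25,0,-0.047,1]
    - [0.16,-0.25,0,-0.047,1]
    - [0.16,-0.25,0,-0.047,1]
    - [0.16,-0.25,0,-0.047,1]
    - [0.16,-0.25,0,-0.047,1]
    - [0.16,-0.25,0,-0.047,1]
    - [0.16,-0.25,0,-0.047,1]
    - [0.16,-0.25,0,-0.047,1]
    - [0.16,-0.25,0,-0.047,1]
    - [0.16,-0.25,0,-0.047,1]
    - [0.16,-0.25,0,-0.047,1]

```text
t: 1.3
tool_pos: [0.436, 0.2288, 0.2223]
orientation: [-0.492, 0.871, 0.0, -0.0]
ft_force: [0.9, -0.1, -0.1]
gripper_width: 1.0
gripper_force: 0.0
```

Call:
servo_tool:
  motion:
    - [0.16,-0.25,0,-0.047,1]
    - [0.16,-0.25,0,-0.047,1]
    - [0.16,-0.25,0,-0.047,1]
    - [0.16,-0.25,0,-0.047,1]
    - [0,0,0,0,1]
    - [0,0,0,0,1]

```text
t: 1.9
tool_pos: [0.5124, 0.1095, 0.2219]
orientation: [-0.22, 0.976, -0.0, -0.001]
ft_force: [-0.9, -0.7, 0.4]
gripper_width: 1.001
gripper_force: 0.0
```

```bash
cat >> h.py <<'E'
def yaw(q):
    x,y,z,w=q; return np.degrees(np.arctan2(1-2*(x*x+z*z),2*(x*y-w*z)))
def show():
    s=state(); print("t %.2f"%s["t"],"pos",np.round(s["tool_pos"],4),"yawy %.1f"%yaw(s["orientation"]),"F",np.round(s["ft_force"],2),"T",np.round(s["wrist_torque"],3),"w %.3f g %.1f"%(s["gripper_width"],s["gripper_force"]),"q",np.round(s["joint_pos"],2))
E
python3 -c "
from h import *
show()"
```

```text
t 1.90 pos [0.5124 0.1095 0.2219] yawy 115.4 F [-0.88 -0.65  0.36] T [ 0.096 -0.058 -0.038] w 1.001 g 0.0 q [ 0.52  0.21 -0.24 -0.   -1.12 -1.65]
```

Call:
servo_tool:
  motion:
    - [0.01,0,-0.23,0,1]
    - [0,0,-0.23,0,1]
    - [0,0,-0.23,0,1]
    - [0,0,-0.23,0,1]
    - [0,0,0,0,1]
    - [0,0,0,0,1]

```text
t: 2.5
tool_pos: [0.5137, 0.111, 0.1126]
orientation: [-0.221, 0.975, -0.0, -0.0]
ft_force: [0.7, -0.6, 0.3]
gripper_width: 0.999
gripper_force: 0.0
```

```bash
python3 -c "
from h import *
show()
t=grab_frame('top');s=grab_frame('scene')
c1=cv2.resize(s[140:245,215:325],None,fx=3.6,fy=3.6);c2=cv2.resize(t[150:255,185:295],None,fx=3.6,fy=3.6)
cv2.imwrite('pics/g1.png',np.hstack([c1,c2])[:,:,::-1])"
```

```text
t 2.50 pos [0.5137 0.111  0.1126] yawy 115.6 F [ 0.71 -0.58  0.31] T [ 0.057 -0.169  0.037] w 0.999 g 0.0 q [ 0.52  0.33 -0.39  0.   -0.86 -1.65]
```

View pics/g1.png

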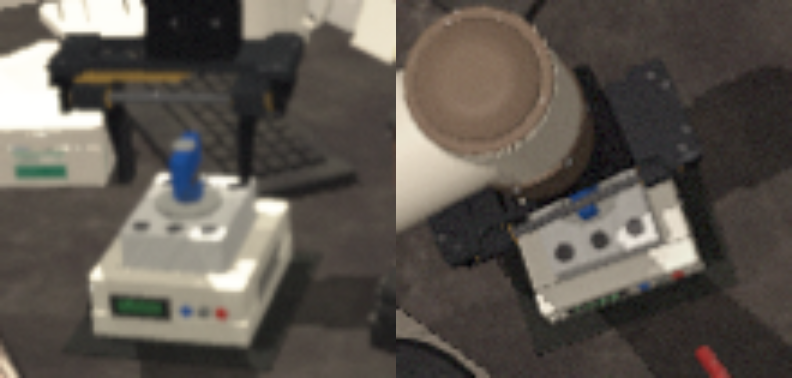

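The open fingers straddle the cap, which is at left-crop (185,165). I close lightly first to feel any offset.

Call:
servo_tool:
  motion:
    - [0,0,0,0,-1]
    - [0,0,0,0,-1]
    - [0,0,0,0,-1]
    - [0,0,0,0,-1]
    - [0,0,0,0,-1]
    - [0,0,0,0,-1]
    - [0,0,0,0,-1]
    - [0,0,0,0,-1]
    - [0,0,0,0,-1]
    - [0,0,0,0,-1]
  squeeze: 8

```text
t: 3.6
tool_pos: [0.5136, 0.1106, 0.1122]
orientation: [-0.22, 0.975, 0.0, -0.0]
ft_force: [-1.2, 1.6, 0.1]
gripper_width: 0.247
gripper_force: 8.0
```

```bash
python3 -c "
from h import *
show()"
```

```text
t 3.60 pos [0.5136 0.1106 0.1122] yawy 115.5 F [-1.24  1.59  0.06] T [0.509 0.137 0.025] w 0.247 g 8.0 q [ 0.52  0.33 -0.39 -0.   -0.86 -1.65]
```

Call:
servo_tool:
  motion:
    - [0,0,0,0,-1]
    - [0,0,0,0,-1]
    - [0,0,0,0,-1]
    - [0,0,0,0,-1]
  squeeze: 25

```text
t: 4.0
tool_pos: [0.5136, 0.1105, 0.1121]
orientation: [-0.22, 0.975, 0.0, -0.0]
ft_force: [-1.8, 2.2, 0.9]
gripper_width: 0.24
gripper_force: 25.0
```

```bash
python3 -c "
from h import *
show()
s=grab_frame('scene')
cv2.imwrite('pics/g2.png',cv2.resize(s[145:225,220:320],None,fx=7,fy=7,interpolation=cv2.INTER_CUBIC)[:,:,::-1])"
```

```text
t 4.00 pos [0.5136 0.1105 0.1121] yawy 115.5 F [-1.77  2.22  0.88] T [ 0.96   0.354 -0.005] w 0.240 g 25.0 q [ 0.52  0.33 -0.39 -0.   -0.86 -1.65]
```

View pics/g2.png

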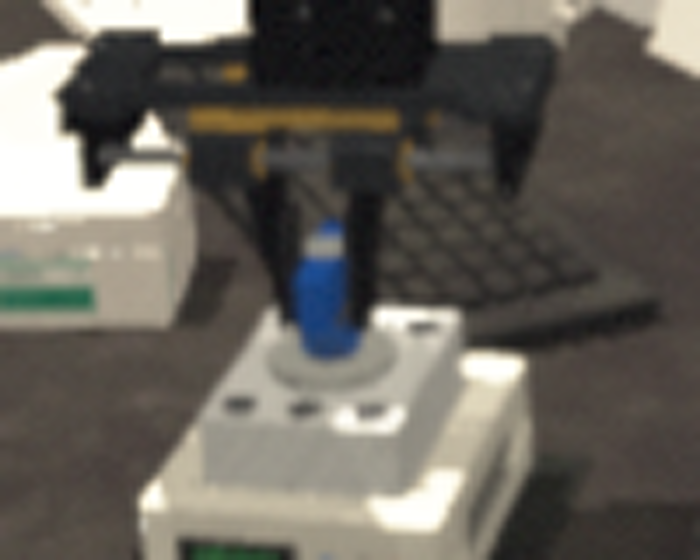

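Call:
servo_tool:
  motion:
    - [-0.004,0.008,0,0,-1]
    - [0,0,0.01,0,-1]
    - [0,0,0,0,-1]
  squeeze: 50

```text
t: 4.35
tool_pos: [0.5129, 0.1107, 0.1123]
orientation: [-0.22, 0.975, -0.0, -0.001]
ft_force: [2.5, -0.4, -7.9]
gripper_width: 0.224
gripper_force: 50.0
```

```bash
python3 -c "
from h import *
show()"
```

```text
t 4.35 pos [0.5129 0.1107 0.1123] yawy 115.4 F [ 2.54 -0.44 -7.87] T [-0.119 -0.974 -0.008] w 0.224 g 50.0 q [ 0.52  0.33 -0.39  0.   -0.86 -1.65]
```

Call:
servo_tool:
  motion:
    - [0,0,0,0.02,-1]
    - [0,0,0,0.02,-1]
    - [0,0,0,0.02,-1]
    - [0,0,0,0,-1]
    - [0,0,0,0,-1]

```text
t: 4.85
tool_pos: [0.5125, 0.1108, 0.1126]
orientation: [-0.31, 0.951, -0.0, -0.001]
ft_force: [0.7, -0.2, -7.2]
gripper_width: 0.227
gripper_force: 50.0
```

```bash
python3 -c "
from h import *
show()"
```

```text
t 4.85 pos [0.5125 0.1108 0.1126] yawy 126.1 F [ 0.72 -0.18 -7.2 ] T [-0.067 -0.34  -0.205] w 0.227 g 50.0 q [ 0.52  0.33 -0.39 -0.   -0.86 -1.46]
```

Call:
servo_tool:
  motion:
    - [0,0,0,0.02,-1]
    - [0,0,0,0.02,-1]
    - [0,0,0,0,-1]
    - [0,0,0,0,-1]

```text
t: 5.25
tool_pos: [0.5129, 0.111, 0.113]
orientation: [-0.369, 0.929, -0.0, -0.001]
ft_force: [1.1, -0.7, -8.4]
gripper_width: 0.226
gripper_force: 50.0
```

```bash
python3 -c "
from h import *
show()"
```

```text
t 5.25 pos [0.5129 0.111  0.113 ] yawy 133.3 F [ 1.07 -0.74 -8.43] T [-0.181 -0.424 -0.13 ] w 0.226 g 50.0 q [ 0.52  0.33 -0.39 -0.   -0.86 -1.34]
```

Call:
servo_tool:
  motion:
    - [0,0,0,0.02,-1]
    - [0,0,0,0.02,-1]
    - [0,0,0,0,-1]
    - [0,0,0,0,-1]

```text
t: 5.65
tool_pos: [0.5137, 0.1109, 0.1132]
orientation: [-0.427, 0.904, -0.0, 0.0]
ft_force: [3.9, -3.0, -8.8]
gripper_width: 0.227
gripper_force: 50.0
```

```bash
python3 -c "
from h import *
show()"
```

```text
t 5.65 pos [0.5137 0.1109 0.1132] yawy 140.5 F [ 3.94 -2.97 -8.77] T [-0.952 -1.519 -0.34 ] w 0.227 g 50.0 q [ 0.52  0.33 -0.39  0.   -0.86 -1.21]
```

Call:
servo_tool:
  motion:
    - [0,0,0,-0.025,-1]
    - [0,0,0.001,-0.025,-1]
    - [0,0,0.001,0.02,-1]
    - [0,0,0.002,0.02,-1]
    - [0,0,0.002,-0.02,-1]
    - [0,0,0.002,-0.02,-1]
    - [0,0,0.002,0.02,-1]
    - [0,0,0.002,0.02,-1]
    - [0,0,0,0,-1]

```text
t: 6.55
tool_pos: [0.5131, 0.111, 0.1142]
orientation: [-0.413, 0.911, -0.0, -0.0]
ft_force: [3.9, -1.8, -10.9]
gripper_width: 0.226
gripper_force: 50.0
```

```bash
python3 -c "
from h import *
show()"
```

```text
t 6.55 pos [0.5131 0.111  0.1142] yawy 138.8 F [  3.88  -1.85 -10.87] T [-0.792 -1.376 -0.254] w 0.226 g 50.0 q [ 0.52  0.33 -0.39  0.   -0.86 -1.24]
```

Call:
servo_tool:
  motion:
    - [0,0,0,-0.02,-1]
    - [0,0,0,-0.02,-1]
    - [0,0,0,0.02,-1]
    - [0,0,0,0.02,-1]
    - [0,0,0,-0.02,-1]
    - [0,0,0,-0.02,-1]
    - [0,0,0,0.02,-1]
    - [0,0,0,0.02,-1]
    - [0,0,0,0,-1]

```text
t: 7.45
tool_pos: [0.5133, 0.1111, 0.1149]
orientation: [-0.413, 0.911, -0.0, -0.0]
ft_force: [3.4, -2.1, -7.4]
gripper_width: 0.227
gripper_force: 50.0
```

```bash
python3 -c "
from h import *
show()"
```

```text
t 7.45 pos [0.5133 0.1111 0.1149] yawy 138.8 F [ 3.43 -2.15 -7.41] T [-0.811 -1.012 -0.247] w 0.227 g 50.0 q [ 0.52  0.32 -0.38  0.   -0.86 -1.24]
```

Call:
servo_tool:
  motion:
    - [0,0,0,0.02,-1]
    - [0,0,0,0,-1]
    - [0,0,0,0,-1]

```text
t: 7.75
tool_pos: [0.5137, 0.1109, 0.115]
orientation: [-0.44, 0.898, -0.0, 0.0]
ft_force: [3.7, -4.2, -7.3]
gripper_width: 0.224
gripper_force: 50.0
```

```bash
python3 -c "
from h import *
show()"
```

```text
t 7.75 pos [0.5137 0.1109 0.115 ] yawy 142.3 F [ 3.73 -4.23 -7.3 ] T [-1.076 -1.36  -0.429] w 0.224 g 50.0 q [ 0.52  0.32 -0.38  0.   -0.86 -1.18]
```

Call:
servo_tool:
  motion:
    - [0.003,-0.004,0.001,-0.035,-1]
    - [0,0,0.001,-0.035,-1]
    - [0,0,0.001,0.025,-1]
    - [0,0,0.001,0.025,-1]
    - [0,0,0.001,-0.025,-1]
    - [0,0,0.001,-0.025,-1]
    - [0,0,0.001,0.025,-1]
    - [0,0,0.001,0.025,-1]
    - [0,0,0.001,-0.025,-1]
    - [0,0,0.001,-0.025,-1]
    - [0,0,0.001,0.025,-1]
    - [0,0,0.001,0.025,-1]

```text
t: 8.95
tool_pos: [0.5134, 0.111, 0.1163]
orientation: [-0.414, 0.91, 0.0, -0.0]
ft_force: [3.4, -2.7, -8.9]
gripper_width: 0.23
gripper_force: 50.0
```

```bash
python3 -c "
from h import *
show()"
```

```text
t 8.95 pos [0.5134 0.111  0.1163] yawy 138.9 F [ 3.41 -2.74 -8.91] T [-0.766 -1.215 -0.298] w 0.230 g 50.0 q [ 0.52  0.32 -0.38 -0.   -0.87 -1.24]
```

Call:
servo_tool:
  motion:
    - [0,0,0.001,-0.028,-1]
    - [0,0,0.001,-0.028,-1]
    - [0,0,0.001,0.028,-1]
    - [0,0,0.001,0.028,-1]
    - [0,0,0.001,-0.028,-1]
    - [0,0,0.001,-0.028,-1]
    - [0,0,0.001,0.028,-1]
    - [0,0,0.001,0.028,-1]
    - [0,0,0.001,-0.028,-1]
    - [0,0,0.001,-0.028,-1]
    - [0,0,0.001,0.028,-1]
    - [0,0,0.001,0.028,-1]

```text
t: 10.15
tool_pos: [0.5134, 0.111, 0.1179]
orientation: [-0.414, 0.91, 0.0, -0.0]
ft_force: [3.1, -2.6, -7.4]
gripper_width: 0.228
gripper_force: 50.0
```

```bash
python3 -c "
from h import *
show()"
```

```text
t 10.15 pos [0.5134 0.111  0.1179] yawy 138.9 F [ 3.12 -2.62 -7.39] T [-0.794 -1.129 -0.331] w 0.228 g 50.0 q [ 0.52  0.32 -0.38 -0.   -0.87 -1.24]
```

Call:
servo_tool:
  motion:
    - [0,0,0.0015,-0.028,-1]
    - [0,0,0.001,-0.028,-1]
    - [0,0,0.0015,0.028,-1]
    - [0,0,0.001,0.028,-1]
    - [0,0,0.0015,-0.028,-1]
    - [0,0,0.001,-0.028,-1]
    - [0,0,0.0015,0.028,-1]
    - [0,0,0.001,0.028,-1]
    - [0,0,0.0015,-0.028,-1]
    - [0,0,0.001,-0.028,-1]
    - [0,0,0.0015,0.028,-1]
    - [0,0,0.001,0.028,-1]

```text
t: 11.35
tool_pos: [0.5132, 0.1109, 0.1195]
orientation: [-0.414, 0.91, 0.0, -0.0]
ft_force: [2.6, -2.2, -8.2]
gripper_width: 0.226
gripper_force: 50.0
```

```bash
python3 -c "
from h import *
show()"
```

```text
t 11.35 pos [0.5132 0.1109 0.1195] yawy 138.9 F [ 2.57 -2.16 -8.18] T [-0.709 -1.138 -0.368] w 0.226 g 50.0 q [ 0.52  0.32 -0.38 -0.   -0.87 -1.24]
```

Call:
servo_tool:
  motion:
    - [0,0,0.0015,-0.03,-1]
    - [0,0,0.001,-0.03,-1]
    - [0,0,0.0015,0.025,-1]
    - [0,0,0.001,0.026,-1]
    - [0,0,0.0015,-0.026,-1]
    - [0,0,0.001,-0.026,-1]
    - [0,0,0.0015,0.026,-1]
    - [0,0,0.001,0.026,-1]
    - [0,0,0.0015,-0.026,-1]
    - [0,0,0.001,-0.026,-1]
    - [0,0,0.0015,0.026,-1]
    - [0,0,0.001,0.026,-1]

```text
t: 12.55
tool_pos: [0.5129, 0.111, 0.1212]
orientation: [-0.401, 0.916, 0.0, -0.001]
ft_force: [1.9, -1.7, -7.3]
gripper_width: 0.229
gripper_force: 50.0
```

```bash
python3 -c "
from h import *
show()"
```

```text
t 12.55 pos [0.5129 0.111  0.1212] yawy 137.2 F [ 1.94 -1.68 -7.3 ] T [-0.27  -0.77  -0.307] w 0.229 g 50.0 q [ 0.52  0.32 -0.38 -0.   -0.88 -1.27]
```

Call:
servo_tool:
  motion:
    - [0,0,0.0015,-0.026,-1]
    - [0,0,0.001,-0.026,-1]
    - [0,0,0.0015,0.026,-1]
    - [0,0,0.001,0.026,-1]
    - [0,0,0.0015,-0.026,-1]
    - [0,0,0.001,-0.026,-1]
    - [0,0,0.0015,0.026,-1]
    - [0,0,0.001,0.026,-1]

```text
t: 13.35
tool_pos: [0.5129, 0.111, 0.1224]
orientation: [-0.401, 0.916, 0.0, -0.001]
ft_force: [1.0, -0.7, -7.4]
gripper_width: 0.228
gripper_force: 50.0
```

```bash
python3 -c "
from h import *
show()
s=grab_frame('scene')
cv2.imwrite('pics/g3.png',cv2.resize(s[145:245,220:320],None,fx=6,fy=6,interpolation=cv2.INTER_CUBIC)[:,:,::-1])"
```

```text
t 13.35 pos [0.5129 0.111  0.1224] yawy 137.2 F [ 0.96 -0.7  -7.38] T [-0.087 -0.408 -0.271] w 0.228 g 50.0 q [ 0.52  0.32 -0.38 -0.   -0.88 -1.27]
```

View pics/g3.png

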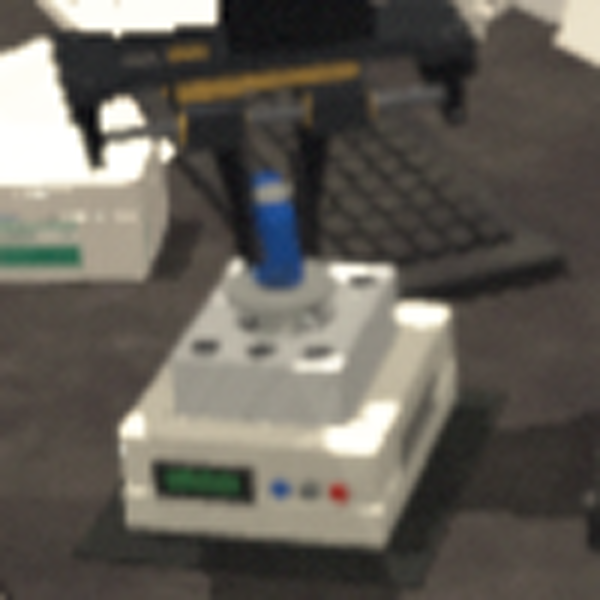

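The vessel's flange (crop (280,295)) now stands well clear of the block, which is still seated, and the heater hasn't turned. I add about 2 mm more near the end before making wider strokes.

Call:
servo_tool:
  motion:
    - [0,0,0.0015,-0.026,-1]
    - [0,0,0.001,-0.026,-1]
    - [0,0,0.0015,0.026,-1]
    - [0,0,0.001,0.026,-1]
    - [0,0,0.0015,-0.026,-1]
    - [0,0,0.001,-0.026,-1]
    - [0,0,0.0015,0.026,-1]
    - [0,0,0.001,0.026,-1]
    - [0,0,0.0015,-0.026,-1]
    - [0,0,0.001,-0.026,-1]
    - [0,0,0.0015,0.026,-1]
    - [0,0,0.001,0.026,-1]

```text
t: 14.6
tool_pos: [0.513, 0.1109, 0.1242]
orientation: [-0.4, 0.916, 0.0, -0.001]
ft_force: [0.5, 0.3, -6.6]
gripper_width: 0.23
gripper_force: 50.0
```

```bash
python3 -c "
from h import *
show()"
```

```text
t 14.60 pos [0.513  0.1109 0.1242] yawy 137.2 F [ 0.47  0.27 -6.57] T [-0.13  -0.298 -0.267] w 0.230 g 50.0 q [ 0.52  0.31 -0.37 -0.   -0.89 -1.27]
```

Call:
servo_tool:
  motion:
    - [0,0,0.002,-0.04,-1]
    - [0,0,0.002,-0.04,-1]
    - [0,0,0.002,-0.04,-1]
    - [0,0,0.002,-0.04,-1]
    - [0,0,0.002,-0.04,-1]
    - [0,0,0.002,-0.04,-1]

```text
t: 15.2
tool_pos: [0.513, 0.1112, 0.1258]
orientation: [-0.032, 0.999, 0.0, -0.0]
ft_force: [0.7, 0.7, -5.4]
gripper_width: 0.228
gripper_force: 50.0
```

```bash
python3 -c "
from h import *
show()"
```

```text
t 15.20 pos [0.513  0.1112 0.1258] yawy 93.6 F [ 0.69  0.71 -5.38] T [ 0.174 -0.192  0.243] w 0.228 g 50.0 q [ 0.52  0.31 -0.37 -0.   -0.89 -2.03]
```

Call:
servo_tool:
  motion:
    - [0,0,0.004,0.045,-1]
    - [0,0,0.004,0.045,-1]
    - [0,0,0.004,0.045,-1]
    - [0,0,0.004,0.045,-1]
    - [0,0,0.004,0.045,-1]
    - [0,0,0.004,0.045,-1]
    - [0,0,0.004,-0.045,-1]
    - [0,0,0.004,-0.045,-1]
    - [0,0,0.004,-0.045,-1]
    - [0,0,0.004,-0.045,-1]
    - [0,0,0.004,-0.045,-1]
    - [0,0,0.004,-0.045,-1]

```text
t: 16.4
tool_pos: [0.5128, 0.1111, 0.1313]
orientation: [-0.031, 1.0, 0.0, -0.001]
ft_force: [0.6, 1.7, -7.9]
gripper_width: 0.226
gripper_force: 50.0
```

```bash
python3 -c "
from h import *
show()"
```

```text
t 16.40 pos [0.5128 0.1111 0.1313] yawy 93.6 F [ 0.6   1.69 -7.91] T [ 0.284 -0.239  0.105] w 0.226 g 50.0 q [ 0.52  0.3  -0.36 -0.   -0.9  -2.03]
```

Call:
servo_tool:
  motion:
    - [0,0,0.004,0.045,-1]
    - [0,0,0.004,0.045,-1]
    - [0,0,0.004,0.045,-1]
    - [0,0,0.004,0.045,-1]
    - [0,0,0.004,0.045,-1]
    - [0,0,0.004,0.045,-1]
    - [0,0,0.004,-0.045,-1]
    - [0,0,0.004,-0.045,-1]
    - [0,0,0.004,-0.045,-1]
    - [0,0,0.004,-0.045,-1]
    - [0,0,0.004,-0.045,-1]
    - [0,0,0.004,-0.045,-1]

```text
t: 17.6
tool_pos: [0.5139, 0.1113, 0.1385]
orientation: [-0.031, 1.0, 0.0, 0.001]
ft_force: [0.4, 0.0, -1.5]
gripper_width: 0.224
gripper_force: 50.0
```

Call:
servo_tool:
  motion:
    - [0,0,0.004,0.045,-1]
    - [0,0,0.004,0.045,-1]
    - [0,0,0.004,0.045,-1]
    - [0,0,0.004,0.045,-1]
    - [0,0,0.004,0.045,-1]
    - [0,0,0.004,0.045,-1]
    - [0,0,0,0,-1]

```text
t: 18.3
tool_pos: [0.514, 0.1113, 0.1413]
orientation: [-0.443, 0.897, 0.0, 0.001]
ft_force: [-0.2, 0.7, -2.7]
gripper_width: 0.23
gripper_force: 50.0
```

```bash
python3 -c "
from h import *
show()"
```

```text
t 18.30 pos [0.514  0.1113 0.1413] yawy 142.5 F [-0.2   0.71 -2.72] T [ 0.06  -0.063  0.01 ] w 0.230 g 50.0 q [ 0.52  0.29 -0.35  0.   -0.92 -1.18]
```

The vessel is free: Fz is about -2.7, its own weight. I lift it clear, then carry it over the mat.

Call:
servo_tool:
  motion:
    - [0,0,0.1,0,-1]
    - [0,0,0.13,0,-1]
    - [0,0,0.13,0,-1]
    - [0,0,0.13,0,-1]
    - [0,0,0,0,-1]

```text
t: 18.8
tool_pos: [0.5153, 0.1115, 0.2025]
orientation: [-0.442, 0.897, -0.0, 0.003]
ft_force: [0.1, 0.7, -2.1]
gripper_width: 0.221
gripper_force: 50.0
```

Call:
servo_tool:
  motion:
    - [-0.02,-0.12,0,0,-1]
    - [-0.044,-0.26,0,0,-1]
    - [-0.044,-0.26,0,0,-1]
    - [-0.044,-0.26,0,0,-1]
    - [-0.044,-0.26,0,0,-1]
    - [-0.044,-0.26,0,0,-1]
    - [-0.044,-0.26,0,0,-1]
    - [-0.044,-0.26,0,0,-1]
    - [-0.044,-0.26,0,0,-1]
    - [-0.044,-0.26,0,0,-1]
    - [-0.044,-0.26,0,0,-1]
    - [-0.044,-0.26,0,0,-1]

```text
t: 20.0
tool_pos: [0.4515, -0.2483, 0.1981]
orientation: [-0.442, 0.897, 0.001, -0.001]
ft_force: [0.8, -0.2, -2.2]
gripper_width: 0.229
gripper_force: 50.0
```

Call:
servo_tool:
  motion:
    - [-0.02,-0.14,0,0,-1]
    - [0,0,0,0,-1]
    - [0,0,0,0,-1]
    - [0,0,0,0,-1]

```text
t: 20.4
tool_pos: [0.4503, -0.2631, 0.1985]
orientation: [-0.443, 0.896, 0.0, -0.0]
ft_force: [0.0, 0.1, -2.3]
gripper_width: 0.227
gripper_force: 50.0
```

```bash
python3 -c "
from h import *
show()
s=grab_frame('scene');t=grab_frame('top')
c1=cv2.resize(s[170:310,300:440],None,fx=2.85,fy=2.85);c2=cv2.resize(t[150:290,290:430],None,fx=2.85,fy=2.85)
cv2.imwrite('pics/m1.png',np.hstack([c1,c2])[:,:,::-1])"
```

```text
t 20.40 pos [ 0.4503 -0.2631  0.1985] yawy 142.6 F [ 0.01  0.07 -2.32] T [ 0.09 -0.13 -0.06] w 0.227 g 50.0 q [-0.22  0.23 -0.28 -0.   -1.06 -0.43]
```

View pics/m1.png

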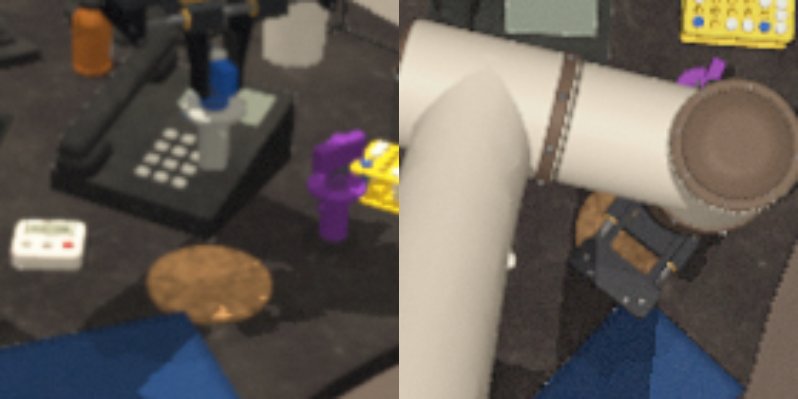

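The vessel hangs upright (scene px about (375,227) at its foot) over the mat. I check the foot by casting its ray, and measure how far the cap centre sits from the TCP.

```bash
python3 -c "
from h import *
for z in(.115,.1285,.14): print(z,plane('scene',(300+213/2.85-.5,170+163/2.85-.5),z))
"
```

```text
0.115 [ 0.47208787 -0.25288425  0.115     ]
0.1285 [ 0.4513164  -0.26262394  0.1285    ]
0.14 [ 0.43362219 -0.27092071  0.14      ]
```

Call:
servo_tool:
  motion:
    - [0,0,-0.15,0,-1]
    - [0,0,-0.25,0,-1]
    - [0,0,-0.25,0,-1]
    - [0,0,-0.2,0,-1]
    - [0,0,-0.07,0,-1]
    - [0,0,0,0,-1]
    - [0,0,0,0,-1]

```text
t: 21.2
tool_pos: [0.4519, -0.2637, 0.0897]
orientation: [-0.444, 0.896, -0.001, 0.001]
ft_force: [1.3, 1.1, -0.7]
gripper_width: 0.226
gripper_force: 50.0
```

Call:
servo_tool:
  motion:
    - [0,0,-0.015,0,-1]
    - [0,0,-0.015,0,-1]
    - [0,0,0,0,-1]

```text
t: 21.5
tool_pos: [0.4508, -0.2637, 0.0853]
orientation: [-0.443, 0.896, -0.0, 0.0]
ft_force: [-0.4, 1.0, -2.6]
gripper_width: 0.228
gripper_force: 50.0
```

Foot predicted at (0.451,-0.263), height 0.1285, which agrees. About 7 mm is left, so I go down gently.

Call:
servo_tool:
  motion:
    - [0,0,-0.015,0,-1]
    - [0,0,-0.015,0,-1]
    - [0,0,0,0,-1]

```text
t: 21.8
tool_pos: [0.4505, -0.2636, 0.081]
orientation: [-0.443, 0.896, 0.0, -0.0]
ft_force: [-0.0, -0.3, -1.4]
gripper_width: 0.226
gripper_force: 50.0
```

Call:
servo_tool:
  motion:
    - [0,0,-0.012,0,-1]
    - [0,0,0,0,-1]
    - [0,0,0,0,-1]

```text
t: 22.1
tool_pos: [0.4507, -0.2636, 0.0798]
orientation: [-0.443, 0.896, 0.0, -0.0]
ft_force: [-0.1, -0.9, -1.4]
gripper_width: 0.229
gripper_force: 50.0
```

Call:
servo_tool:
  motion:
    - [0,0,-0.008,0,-1]
    - [0,0,0,0,-1]
    - [0,0,0,0,-1]

```text
t: 22.4
tool_pos: [0.4507, -0.2636, 0.0789]
orientation: [-0.443, 0.896, 0.0, -0.0]
ft_force: [-1.1, -0.2, -1.6]
gripper_width: 0.226
gripper_force: 50.0
```

Call:
servo_tool:
  motion:
    - [0,0,-0.006,0,-1]
    - [0,0,0,0,-1]

```text
t: 22.6
tool_pos: [0.4508, -0.2637, 0.0782]
orientation: [-0.443, 0.896, -0.0, 0.0]
ft_force: [0.0, 0.2, -1.3]
gripper_width: 0.228
gripper_force: 50.0
```

Call:
servo_tool:
  motion:
    - [0,0,-0.006,0,-1]
    - [0,0,0,0,-1]

```text
t: 22.8
tool_pos: [0.451, -0.2638, 0.0781]
orientation: [-0.444, 0.896, -0.0, 0.0]
ft_force: [-0.2, 1.6, 3.0]
gripper_width: 0.228
gripper_force: 50.0
```

Call:
servo_tool:
  motion:
    - [0,0,-0.003,0,-1]
    - [0,0,0,0,-1]

```text
t: 23.0
tool_pos: [0.4511, -0.2638, 0.0781]
orientation: [-0.444, 0.896, -0.0, 0.0]
ft_force: [-1.6, 1.4, 6.1]
gripper_width: 0.228
gripper_force: 50.0
```

Contact. I ease off the grip, open, and rise.

Call:
servo_tool:
  motion:
    - [0,0,0.003,0,-1]
    - [0,0,0,0,-1]
    - [0,0,0,0,-1]
  squeeze: 5

```text
t: 23.3
tool_pos: [0.4511, -0.2638, 0.078]
orientation: [-0.444, 0.896, -0.0, 0.0]
ft_force: [-1.5, 0.7, 4.8]
gripper_width: 0.25
gripper_force: 5.0
```

Call:
servo_tool:
  motion:
    - [0,0,0,0,-0.4]
    - [0,0,0,0,-0.2]
    - [0,0,0,0,0]
    - [0,0,0,0,0.2]
    - [0,0,0,0,0.4]
    - [0,0,0,0,0.4]

```text
t: 23.9
tool_pos: [0.4507, -0.2636, 0.0774]
orientation: [-0.443, 0.896, 0.0, -0.0]
ft_force: [-0.1, 0.7, -0.7]
gripper_width: 0.652
gripper_force: 0.0
```

Call:
servo_tool:
  motion:
    - [0,0,0.1,0,0.4]
    - [0,0,0.2,0,0.4]
    - [0,0,0.3,0,0.4]
    - [0,0,0.4,0,0.4]
    - [0,0,0.3,0,0.4]
    - [0,0.3,0.1,0,0.4]
    - [0,0.4,0,0,0.4]
    - [0,0.4,0,0,0.4]
    - [0,0.4,0,0,0.4]
    - [0,0.4,0,0,0.4]
    - [0,0.2,0,0,0.4]
    - [0,0,0,0,0.4]

```text
t: 25.1
tool_pos: [0.4508, -0.0092, 0.2467]
orientation: [-0.445, 0.895, -0.0, 0.001]
ft_force: [0.8, -0.7, -0.6]
gripper_width: 0.701
gripper_force: 0.0
```

```bash
python3 -c "
from h import *
show()
s=grab_frame('scene');t=grab_frame('top')
c1=cv2.resize(s[130:310,220:440],None,fx=1.8,fy=1.8);c2=cv2.resize(t[130:310,200:420],None,fx=1.8,fy=1.8)
cv2.imwrite('pics/m2.png',np.hstack([c1,c2])[:,:,::-1])"
```

```text
t 25.10 pos [ 0.4508 -0.0092  0.2467] yawy 142.9 F [ 0.8  -0.75 -0.61] T [-0.016 -0.136  0.031] w 0.701 g 0.0 q [ 0.34  0.06 -0.36 -0.   -1.15 -0.99]
```

View pics/m2.png

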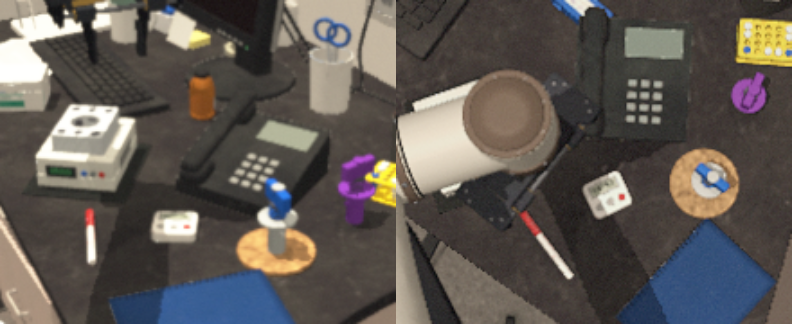

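The vessel stands upright on the mat (scene crop (278,235), top crop (710,180)). The block is seated in the heater, and the timer and rack are where they were.

```bash
python3 -c "
from station import hand_in
print(hand_in())"
```

```text
the job is handed in; nothing more can be done
None
```

The steel vessel was worked loose and stands upright on the cork mat, released; the block looks seated, the heater, rack and timer look unmoved, and the job was handed in at about 25 s.

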